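Open the push-and-turn safety cap of a thinner bottle on the hardware-shop counter

ROBOT

A 6-joint arm with a two-finger parallel gripper is mounted at the origin on the work surface. World frame = base frame: x ahead of the robot, y to its left, z up, the work surface at z = 0. Lengths are in m, angles in rad, forces in N, time in s.
With the tool pointing down it reaches from about 0.3 to 0.875 m from the base axis. Payload 6.4 kg.
Tool frame: the origin (TCP) lies on the mounting face of the last link; the fingertips stand 166 mm ahead of it and the grasp point (between the pads) lies 147 mm ahead of it (finger_overhang is the distance from the TCP to the fingertips, in m); z points along the fingers, y is the line along which they close (so a half turn about z gives the same grasp; the last joint's range is limited). The gripper opens to 88 mm and grips with 3 to 60 N. Pads are 18 mm wide; open, the fingers measure 123 mm over their backs; the gripper's body (75 mm by 187 mm) begins 45 mm behind the grasp point.
Start: joints at [1.089, 0.181, 1.607, -0, 1.354, -0.206], TCP at [0.157, 0.553, 0.405] pointing down, gripper open.
Joint ranges: [-2.99, 2.99], [-0.89, 2.07], [0.3, 2.58], [-1.14, 4.28], [0, 2.63], [-3.12, 3.12]. Speed limits (rad/s): [2.57, 2.57, 3.01, 3.14, 3.14, 3.14].

INTERFACE

Orientations are given as a rotation vector (axis times angle).
In Python, from cell import get_obs, snapshot, sign_off, finger_overhang gives the robot as it stands.
- The arm moves only by the tool apply_moves, never from a script. Its argument "plan" is text: rows parted by semicolons, each of 7 numbers parted by spaces: the shift along the tool's x, y, z in mm, then the turn, a rotation vector about the tool's x, y, z in degrees, then the opening, from 0 (shut) to 1 (fully open). In form: tx ty tz ax ay az claw; .... A call has 1 to 20 rows; each row is the pose to reach, as a shift and turn from the pose commanded when the call began, along the tool's axes at that moment; what a row does not reach only later rows make up. A row lasts 1/10 s, in which the tool goes at most 50 mm and 8.59 degrees, less where a joint would pass 70% of its speed; a pose out of reach is approached as far as the arm can. A call with a gripper value outside its range is refused whole. The fingers move at their own pace and stop on an object; "newtons" is the grip in N (left out, the last holds). Time passes only in rows, so rows that repeat a pose let the fingers close. It gives the time, the measured TCP pose, the force, the opening and the grip force at its end, in the units of the state.
- get_obs(): the state, without advancing time (a new reading comes with each control period).
- snapshot(name): name is "side" or "top" or "wrist"; returns a dict with "color" (400x640x3 uint8, blue, green, red), "fx", "fy", "cx", "cy" (pixels), "origin" and "rotation" of the camera in the world. Camera axes: x right, y down, z forward; pixel columns grow to the right and rows downward; lengths in m; the calibration is good to about 2 mm. The wrist camera is an equidistant fisheye: a pixel r from the principal point sees the ray r / f radians off the axis. A picture is of the moment at which its call begins. There is no depth.
- sign_off(): hands the job in; it is judged then, once.
The state is a dict: "t": time; "joint_positions": joint angles; "qvel": joint speeds; "effort": joint torques, N m; "ee_pos": TCP position; "tcp_rot": TCP orientation; "force": force on the tool from outside, world axes, zero at the start; "torque": the same for the moment, N m; "grip_width": finger opening in m; "finger_force": force on a finger pad.
Only numpy, scipy, OpenCV 4.12 (cv2) and the standard library are available. Lean on these libraries where they do the work, as an engineer would, in place of code of your own. Each camera call takes 0.05 s, during which the arm holds its last target. There are 200 camera calls.

TASK

Open the blue thinner bottle that is clamped in the grey holder: press its red safety cap down against the spring, turn it anticlockwise (seen from above) while it is pressed until it is free, and lift it straight up off the neck. Finish while holding the cap in the gripper, level and right above the bottle, with its underside about 6 cm clear of the bottle's mouth; do not let go. Leave the other goods on the counter where they stand.

Things in the scene. Friction and masses are not known exactly. Their poses are not given: they have to be found in the camera images.
- cap: Red round ribbed safety cap with a white disc on top, closed on the thinner bottle: 52 mm in diameter, 34 mm high, hollow, about 40 g. Origin at its centre: top 17 mm above, lower rim 17 mm below; z up. Grip it across its diameter, at any yaw. Closed, its centre is 159 mm above the counter and its rim 14 mm above the bottle's shoulder. Two lugs inside lock it under ledges of the neck.
- mouth (a point): Centre of the mouth (top of the neck) of the thinner bottle: 155 mm above the counter, 4 mm below the centre of the closed cap; z up. The closed cap's x axis lies along this x axis. Once pressed, the cap turns anticlockwise from above; 42 to 138 degrees from closed (70 is good) it lifts off. Unpressed it turns at most 3 degrees, clockwise it is blocked.
- thinner: Blue square plastic bottle, 86 x 86 mm, with white and orange labels, in a grey steel holder of 128 x 128 x 37 mm screwed to the counter; it cannot move. Its shoulder rises to 128 mm above the counter and the neck, 32 mm in diameter (45 mm over the ledges), to 155 mm. Origin on the counter under the bottle's axis; z up.
- seal (a joint): How far the spring-loaded white plug under the cap is pressed in, in m: 0 with the cap closed (spring lifts the cap with 5 to 6 N, 0.8 N more per mm pressed). The cap must be held 4.5 mm down or more to turn (6 to 7 mm is good); 0.009 is the bottom stop (13 N), -0.002 with the cap off.
- oil: Bystander: green round bottle with a white cap, 72 mm in diameter, 150 mm tall, loose. Origin at the centre of its underside.
- wax_tin: Bystander: round yellow and steel tin with a brass lid, 88 mm in diameter, 67 mm tall, loose. Origin at the centre of its underside.
- handle: Bystander: brass door pull on a plate 45 x 150 mm, 38 mm tall in all, lying loose on the counter, long along its y. Origin at the centre of its underside.
Mind the look-alikes: they are no part of the job. Of the things like the cap, leave any that is green or turquoise; of the rest the smaller one is meant.

How it is judged:
On the way, in this order (a step that is already met when the one before it is completed fails the run):
1. the cap is pressed down on the bottle, still unturned (value of joint seal above 0.004 m and angle between the x axis of cap and the x axis of mouth, either way round below 0.25 rad and horizontal distance between cap and mouth below 0.008 m), for 0.1 s.
2. the cap is turned free (37 degrees or more) while still on the neck (angle between the x axis of cap and the x axis of mouth, either way round above 0.65 rad and z of cap in the frame of mouth below 0.013 m and horizontal distance between cap and mouth below 0.01 m), for 0.05 s.
At the end, for the whole second after the job is handed in: The cap is held still in the fingers (grip force above 2 N), touching the bottle nowhere, upright within 14 degrees, its axis within 30 mm of the bottle's axis and its underside 40 to 140 mm above the mouth (z of cap in the frame of mouth between 0.057 and 0.157 m and horizontal distance between cap and mouth below 0.03 m and angle between cap's own z axis and vertical below 0.25 rad and contact force between the fingers and cap above 2 N and contact force between cap and thinner below 0.1 N and linear speed of cap below 0.03 m/s); the arm keeps its last pose, push and grip.
It fails at once if a bystander is moved by more than 20 mm (distance of any of oil, wax_tin, handle from where it was at the start of the episode above 0.02 m).
It fails at once if a bystander is tipped (angle between any of oil, wax_tin, handle's own z axis and vertical above 0.35 rad).
It also fails if it takes over 35 s, if anything falls off the work surface, if the arm or the gripper's body presses on something with over 40 N, if the wrist force passes 120 N, or if a joint passes its speed limit or range.

## Working session

There is one attempt and no reset: what is moved stays moved. The work goes in short steps, Python scripts to look and compute and a tool call to move; the robot and the scene stay as the last step left them, time stands still between calls to the robot, and variables do not carry over. Pictures are saved under pics/ and viewed, at most 10 in all, crops included, and the job is handed in when it is done.

Besides the shell and the picture viewer there is one more tool, called after "Call:" in YAML: its name, and indented under it one key for each argument. apply_moves: Moves the arm, as the interface text tells. Its arguments: {"type":"object","properties":{"plan":{"type":"string"},"newtons":{"type":"number"}},"required":["plan"]}

```bash
mkdir -p pics
python3 - <<'E'
from cell import *
import cv2,numpy as np
o=get_obs();print({k:np.round(v,3) for k,v in o.items()})
for n in("top","side"):
    s=snapshot(n);cv2.imwrite(f"pics/{n}1.png",s["color"])
    print(n,s["fx"],s["cx"],s["cy"],np.round(s["origin"],3),np.round(s["rotation"],3).tolist())
E
```

```text
{'t': np.float64(0.0), 'joint_positions': array([ 1.089,  0.182,  1.608, -0.   ,  1.354, -0.206]), 'qvel': array([-0.001,  0.   , -0.   , -0.001,  0.003,  0.002]), 'effort': array([ 0.0000e+00, -4.3388e+01, -3.4185e+01,  7.0000e-02,  3.9000e-02,
       -0.0000e+00]), 'ee_pos': array([0.156, 0.553, 0.404]), 'tcp_rot': array([-4.320e-01, -3.111e+00,  3.000e-03]), 'force': array([0.152, 0.413, 0.077]), 'torque': array([-0.031, -0.032, -0.01 ]), 'finger_force': np.float64(0.0), 'grip_width': np.float64(0.088)}
top 508.8378395424894 326.0805382843659 190.54980249573768 [0.523 0.026 1.235] [-2.219, 2.177, -0.114]
side 470.53220539430504 320.53842859591674 204.7099267350117 [0.392 0.704 0.754] [-0.396, 2.703, -1.265]
```

View pics/top1.png

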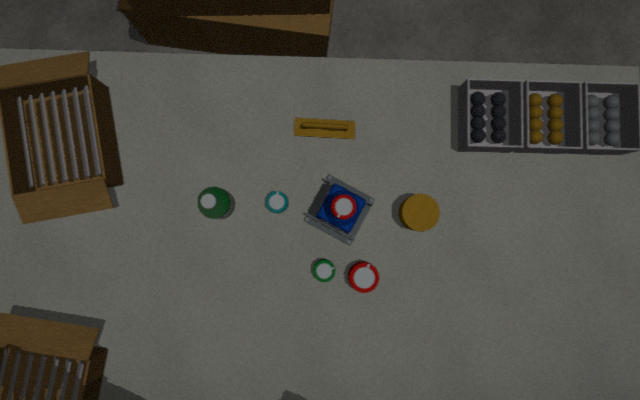

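View pics/side1.png

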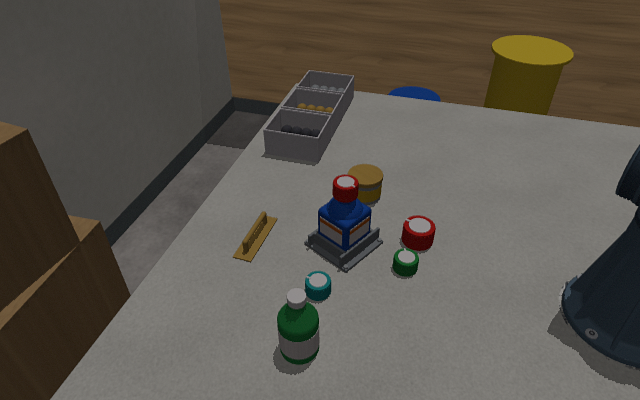

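The target is the red cap on the blue bottle, at about (344,207) in the top view and (346,184) in the side view. The larger red cap at (364,277) and the green and turquoise ones are look-alikes. Next I measure it precisely.

```bash
cat > h.py <<'E'
import cv2,numpy as np
from scipy.spatial.transform import Rotation as R
def rot(s):
    r=np.array(s["rotation"],float); return r if r.shape==(3,3) else R.from_rotvec(r).as_matrix()
def onplane(s,uv,z):
    d=rot(s)@[(uv[0]-s["cx"])/s["fx"],(uv[1]-s["cy"])/s["fy"],1]
    o=np.array(s["origin"]);return o+d*(z-o[2])/d[2]
def proj(s,p):
    c=rot(s).T@(np.array(p)-s["origin"]);return [s["fx"]*c[0]/c[2]+s["cx"],s["fy"]*c[1]/c[2]+s["cy"]]
E
python3 - <<'E'
from cell import *
from h import *
ims=[]
for n,(u,v) in(("top",(344,207)),("side",(346,187))):
    s=snapshot(n);c=s["color"][v-25:v+25,u-25:u+25]
    ims.append(cv2.resize(c,None,fx=8,fy=8,interpolation=cv2.INTER_CUBIC))
    i=c.astype(int);m=((i[...,2]>110)&(i[...,0]<90)&(i[...,1]<70)).astype(np.uint8)
    k=max(cv2.findContours(m,0,2)[0],key=cv2.contourArea);b=cv2.boundingRect(k);(x,y),r=cv2.minEnclosingCircle(k)
    M=cv2.moments(k);x,y=M["m10"]/M["m00"],M["m01"]/M["m00"]
    print(n,b[0]+u-25,b[1]+v-25,b[2:],x+u-25,y+v-25,r, [onplane(s,(x+u-25,y+v-25),z).round(4) for z in(.176,.159)])
    np.save(n+'.npy',0)
cv2.imwrite("pics/crop.png",np.hstack(ims))
T=snapshot("top");S=snapshot("side")
p=onplane(T,(344,207),.176);print("side proj",proj(S,p),proj(S,p-[0,0,.034]))
E
```

```text
top 340 202 (15, 16) 347.748427672956 213.1320754716981 9.219644546508789 [array([ 0.5555, -0.0511,  0.176 ]), array([ 0.556 , -0.0523,  0.159 ])]
side 333 174 (25, 15) 344.8856447688564 181.72749391727493 12.176179885864258 [array([ 0.5712, -0.0428,  0.176 ]), array([ 0.5765, -0.0647,  0.159 ])]
side proj [np.float64(346.38663268757375), np.float64(181.90288065753998)] [np.float64(345.92685893078846), np.float64(194.95110250457017)]
```

View pics/crop.png

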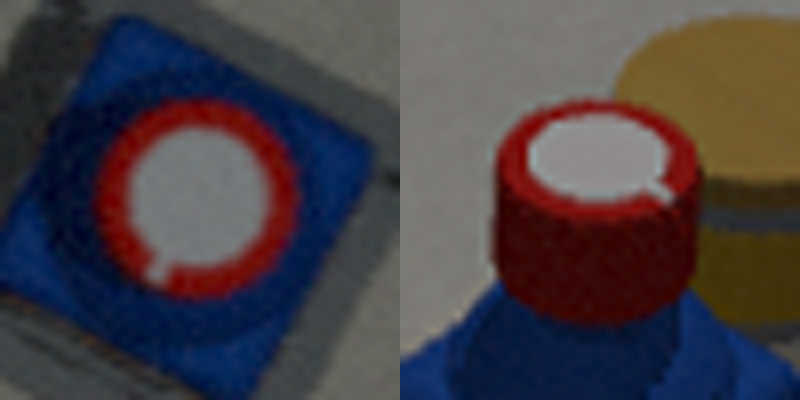

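```bash
cat >> h.py <<'E'
def rel(o,p):
    return (R.from_rotvec(o["tcp_rot"]).inv().apply(np.array(p)-o["ee_pos"])*1000).round(1)
E
python3 - <<'E'
from cell import *
from h import *
T=snapshot("top");S=snapshot("side")
a=onplane(T,(343.4,206.3),.176);b=onplane(S,(345.3,181.1),.176);print(a,b,proj(S,a))
o=get_obs();p=(a+b)/2
print(rel(o,[p[0],p[1],.22+.147]),R.from_rotvec(o["tcp_rot"]).as_matrix().round(3),finger_overhang)
E
```

```text
[ 0.56959672 -0.04176889  0.176     ] [ 0.5709664 -0.0450534  0.176    ] [np.float64(345.54602775105616), np.float64(182.14559242088455)]
[-560.6 -461.5   37.7] [[-0.962  0.272 -0.   ]
 [ 0.272  0.962 -0.   ]
 [ 0.    -0.    -1.   ]] 0.166
```

Call:
apply_moves:
  plan: "-561 -461 10 0 0 60 1;-561 -461 10 0 0 60 1;-561 -461 10 0 0 60 1;-561 -461 10 0 0 60 1;-561 -461 10 0 0 60 1;-561 -461 10 0 0 60 1;-561 -461 10 0 0 60 1;-561 -461 10 0 0 60 1;-561 -461 10 0 0 60 1;-561 -461 10 0 0 60 1;-561 -461 10 0 0 60 1;-561 -461 10 0 0 60 1;-561 -461 10 0 0 60 1;-561 -461 10 0 0 60 1;-561 -461 10 0 0 60 1;-561 -461 10 0 0 60 1;-561 -461 37 0 0 60 1;-561 -461 37 0 0 60 1;-561 -461 37 0 0 60 1;-561 -461 37 0 0 60 1"
  newtons: 40

```text
t: 2.4
ee_pos: [0.5709, -0.0424, 0.3689]
tcp_rot: [1.928, 2.479, 0.001]
force: [1.1, 0.1, 0.3]
grip_width: 0.0884
finger_force: 0.0
```

Run:
```python
from cell import *
from h import *
o=get_obs();print({k:np.round(v,3) for k,v in o.items()},rel(o,[.57,-.043,.31]))
s=snapshot("wrist");cv2.imwrite("pics/w1.png",s["color"])
f=s["fx"]
M=rot(s)
# predicted pixel of grasp axis at z=.176 and of estimated cap
for p in([.57,-.043,.176],[*(o["ee_pos"][:2]),.176]):
    c=M.T@(np.array(p)-s["origin"]);th=np.arctan2(np.hypot(*c[:2]),c[2]);print(np.array([s["cx"],s["cy"]])+f*th*c[:2]/np.hypot(*c[:2]))
print(f,s["cx"],s["cy"],s["origin"])
```

```text
{'t': np.float64(2.4), 'joint_positions': array([-0.281,  0.209,  1.649,  0.   ,  1.282, -0.53 ]), 'qvel': array([-0.002, -0.004, -0.008, -0.   , -0.006, -0.001]), 'effort': array([-9.7000e-02, -4.2926e+01, -3.2503e+01,  5.2000e-02,  8.0000e-02,
        3.0000e-03]), 'ee_pos': array([ 0.571, -0.042,  0.369]), 'tcp_rot': array([1.928e+00, 2.479e+00, 1.000e-03]), 'force': array([1.084, 0.06 , 0.317]), 'torque': array([-0.066,  0.008, -0.042]), 'finger_force': np.float64(0.0), 'grip_width': np.float64(0.088)} [-0.3 -1.1 58.9]
[316.15516421 235.12350766]
[317.81507261 234.55714169]
309.70691628693146 316.9831819773856 196.64344549952833 [0.55027899 0.03508829 0.34802415]
```

View pics/w1.png

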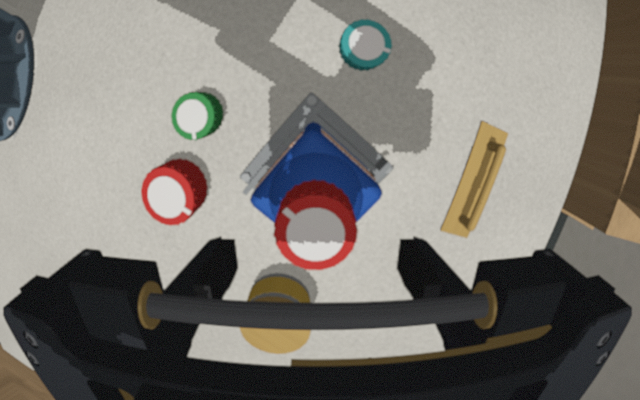

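The wrist view puts the white disc's centre at about (316,236). That matches the predicted (316,235), so the cap is at (0.570, -0.043). I descend and grip.

Call:
apply_moves:
  plan: "0 -1 20 0 0 0 1;0 -1 40 0 0 0 1;0 -1 50 0 0 0 1;0 -1 58 0 0 0 1;0 -1 58 0 0 0 1;0 -1 58 0 0 0 1;0 -1 58 0 0 0 0.4;0 -1 58 0 0 0 0.4;0 -1 58 0 0 0 0.4;0 -1 58 0 0 0 0.4;0 -1 58 0 0 0 0.4;0 -1 58 0 0 0 0.4"
  newtons: 40

```text
t: 3.65
ee_pos: [0.57, -0.0433, 0.3099]
tcp_rot: [1.93, 2.479, 0.0]
force: [0.5, -0.6, 1.5]
grip_width: 0.0507
finger_force: 40.0
```

Call:
apply_moves:
  plan: "0 0 2 0 0 0 0.4;0 0 4 0 0 0 0.4;0 0 6 0 0 0 0.4;0 0 7 0 0 0 0.4;0 0 7 0 0 0 0.4;0 0 7 0 0 0 0.4;0 0 7 0 0 0 0.4"

```text
t: 4.35
ee_pos: [0.5701, -0.0433, 0.304]
tcp_rot: [1.929, 2.478, 0.001]
force: [-3.5, 1.0, 9.4]
grip_width: 0.0503
finger_force: 39.9
```

Call:
apply_moves:
  plan: "0 0 1 0 0 0 0.4;0 0 1 0 0 0 0.4;0 0 1 0 0 -4 0.4;0 0 1 0 0 -10 0.4;0 0 1 0 0 -16 0.4;0 0 1 0 0 -22 0.4;0 0 1 0 0 -22 0.4"

```text
t: 5.05
ee_pos: [0.5706, -0.0434, 0.3036]
tcp_rot: [1.416, 2.801, 0.001]
force: [-0.4, 0.9, 9.5]
grip_width: 0.0506
finger_force: 39.9
```

Run:
```python
from cell import *
from h import *
o=get_obs();print(o["torque"],o["force"])
s=snapshot("wrist");cv2.imwrite("pics/w2.png",cv2.resize(s["color"][150:350,200:440],None,fx=3,fy=3))
```

```text
[0.05725606 0.21313522 0.07051286] [-0.40945512  0.94447461  9.50455446]
```

View pics/w2.png

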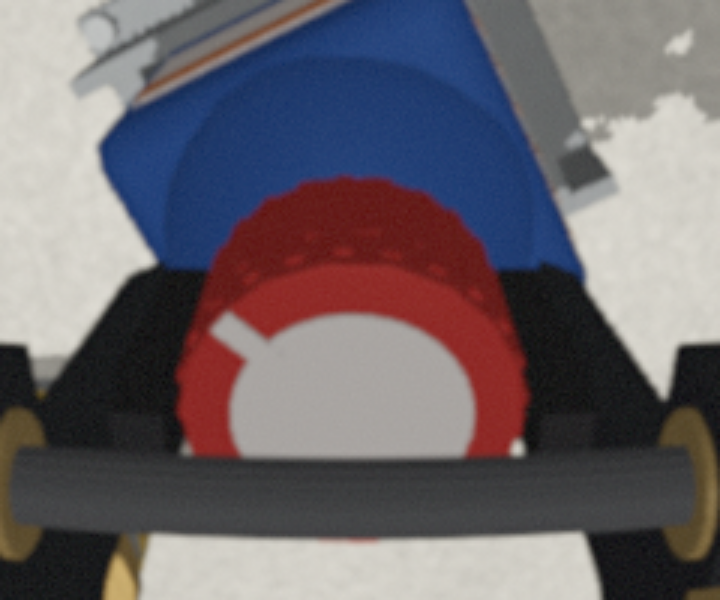

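The mark, near (240,335) in the crop, kept its place relative to the fingers while the bottle turned in view, and the torque is small. The cap is turning, so I go on to about 75°.

Call:
apply_moves:
  plan: "0 0 0 0 0 -7 0.4;0 0 0 0 0 -14 0.4;0 0 0 0 0 -21 0.4;0 0 0 0 0 -28 0.4;0 0 0 0 0 -35 0.4;0 0 0 0 0 -42 0.4;0 0 0 0 0 -48 0.4;0 0 0 0 0 -53 0.4;0 0 0 0 0 -53 0.4;0 0 0 0 0 -53 0.4;0 0 0 0 0 -53 0.4"

```text
t: 6.2
ee_pos: [0.5706, -0.0434, 0.3036]
tcp_rot: [0.022, 3.138, -0.001]
force: [-1.0, 1.3, 9.6]
grip_width: 0.0506
finger_force: 39.9
```

Run:
```python
from cell import *
from h import *
o=get_obs();print(o["torque"],o["force"],o["joint_positions"])
s=snapshot("wrist");cv2.imwrite("pics/w3.png",cv2.resize(s["color"][150:350,200:440],None,fx=3,fy=3))
```

```text
[0.15215586 0.22215987 0.0822438 ] [-0.98353773  1.31130167  9.56460806] [-2.83287316e-01  2.83959137e-01  1.70029726e+00  1.80810028e-04
  1.15413798e+00 -1.84033597e+00]
```

View pics/w3.png

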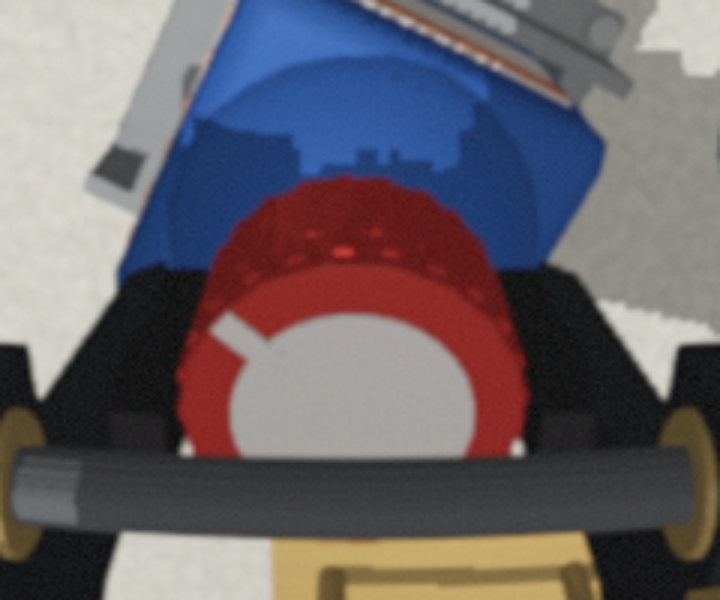

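The mark still sits at the same place between the fingers, with the cap turned 75°. I lift.

Call:
apply_moves:
  plan: "0 0 -3 0 0 -0 0.4;0 0 -6 0 0 0 0.4;0 0 -10 0 0 0 0.4;0 0 -15 0 0 0 0.4;0 0 -20 0 0 0 0.4;0 0 -30 0 0 0 0.4;0 0 -40 0 0 0 0.4;0 0 -50 0 0 0 0.4;0 0 -60 0 0 0 0.4;0 0 -70 0 0 0 0.4;0 0 -80 0 0 0 0.4;0 0 -80 0 0 0 0.4;0 0 -80 0 0 0 0.4;0 0 -80 0 0 0 0.4;0 0 -80 0 0 0 0.4;0 0 -80 0 0 0 0.4"

```text
t: 7.85
ee_pos: [0.5697, -0.0433, 0.3812]
tcp_rot: [-0.022, -3.141, -0.0]
force: [0.2, -0.4, -0.4]
grip_width: 0.0506
finger_force: 40.0
```

Run:
```python
from cell import *
from h import *
o=get_obs();print(o["force"],o["finger_force"],abs(o["qvel"]).max())
s=snapshot("side");cv2.imwrite("pics/s3.png",cv2.resize(s["color"][70:290,220:480],None,fx=2.5,fy=2.5))
```

```text
[ 0.15347644 -0.38703351 -0.40517807] 39.96902455739473 0.0031047445775600003
```

View pics/s3.png

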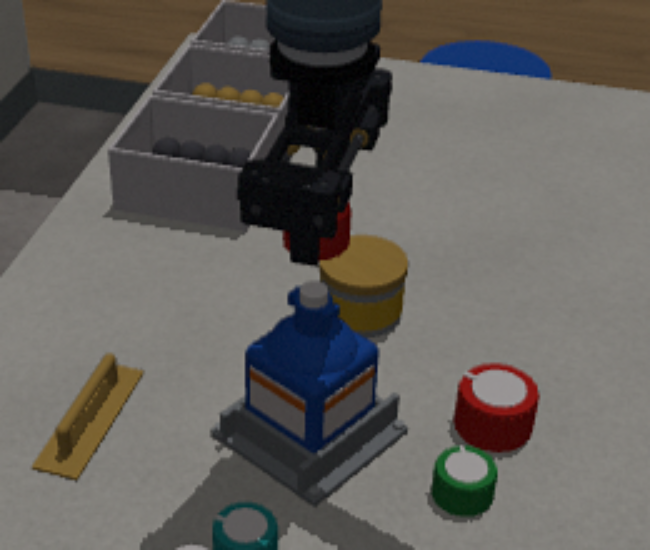

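The side view shows the cap in the fingers at (318,230) in the crop, clear above the open neck at (314,295). The lift was 78 mm, so the underside is about 6 cm above the mouth, and nothing else has moved.

```bash
python3 -c "
from cell import *
print(sign_off())"
```

```text
the job is handed in; nothing more can be done
None
```

I pressed the red cap down, turned it about 75° anticlockwise and lifted it off; the gripper now holds it level about 58 mm above the bottle's mouth, and the job is handed in (no verdict was returned).

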